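# Test-run a pool ball return and catch the ball at the end

## Task

Test-run the ball return: push the lever right over so that the ball rolls out from under the clear cover, and let it run freely, untouched, until it is past the steel-strapped joint. Run your fingers along close in front of it at its own pace, let it come up softly against them there and slow it down gradually, without squeezing it, so that it is down to a crawl before it reaches the end; then let it come to rest against the low strip at the end of the gully. Take your hand away, leave the lever over and disturb nothing else.

Things in the scene. Friction and masses are not known exactly. Their poses are not given: they have to be found in the camera images.
- runner: Dark board, 130 x 840 x 18 mm, fixed to the table, that carries the ball return; origin under the board, 25 mm off its middle. The run goes along its y axis (down the run = -y, to the robot's right); x points across, away from the robot.
- gully: Ball gully of a pool table: felt-lined wooden channel, 54 mm wide between 8 mm side walls that stand 16 mm above the felt. Origin: on the felt under the ball's place at the gate. y axis up along the felt, z square to the felt, x across. The pitch differs from start to start: 0.040 to 0.054 rad, y pointing up. The open end is at y = -586 mm.
- cover_mouth (a point): Where the ball's centre comes out of the clear plastic cover: gully frame y = -200, z = 28.6 mm. The fixed cover, 80 mm wide, top 71 mm above the felt, encloses the run from the gate to here; the ball cannot be reached in it. On its head (y = 78 mm) stands a rubber pocket boot, 96 mm across, top 123 mm above the felt. Below the cover the gully is open above.
- joint_strap (a point): Middle of the joint between the two lengths of the gully, with a steel strap 40 mm long on the outside of the walls; the point is at the ball's centre height (gully frame y = -360, z = 28.6 mm). The ball has run over the joint when its centre is 20 mm past it, clear of the strap.
- home (a point): Centre of the ball when it lies against the end strip, a ledge only 3 mm high across the end of the gully: gully frame y = -560, z = 28.6 mm. A crawling ball stops there, a fast one can jump it and fall off the end.
- lever (a joint): Release lever of the gate, rad: 0 gate shut (at the start), above 1.1 right over, 1.4 hard stop (do not press on against it). The gate's two prongs sink as it goes over and the ball starts to roll after them; from 0.9 they are clear of it. It stays where it is left; 1 to 2 N at the knob moves it. Shaft: gully frame y = -26, z = -22 mm, along x.
- lever_knob (a point): Centre of the lever's black ball knob, 28 mm across, on a 9 mm rod, 100 mm from the shaft, on the robot's side of the gully (x = -120 mm in its frame), about 165 mm above the table. At 0 it leans 0.5 rad up the run; pushed down the run (the gully's -y) it swings over the top to 0.6 rad past upright at 1.1 and 0.9 rad at the stop: about 104 to 126 mm along.
- ball: White pool ball, 57.2 mm across, about 0.17 kg, at the gate under the clear cover. Origin at its centre, 28.6 mm above the felt (its axes turn as it rolls). Released, it gathers way in about 1 s, then nears a steady speed set by the pitch: 0.17 to 0.22 m/s at the cover's mouth 1 to 1.4 s after the lever passes 0.9, 0.2 to 0.26 past the joint after 1.8 to 2.4 s, 0.22 to 0.29 at the end.
- chalk: Blue cube of cue chalk, 22 mm, loose on the table between robot and gully; leave alone. Origin under its centre.
- screwdriver: Screwdriver with black handle lying on the table between robot and gully; leave alone.
- level: Aluminium spirit level 26 x 200 x 42 mm, standing on the table beyond the gully; leave alone. Origin under its centre.
- polish: White bottle of ball polish, 60 mm across, 160 mm tall, beyond the gully's upper end; leave alone. Origin under its centre.
- tumbler: Glass tumbler 76 mm across, 90 mm tall, on the robot's right; leave alone. Origin under its centre.
- brush: Cloth brush with wooden handle lying on the table on the robot's right; leave alone.

How it is judged:
On the way, in this order (a step that is already met when the one before it is completed fails the run):
1. the hand lever is pushed right over, which drops the gate (value of joint lever above 1.1 rad), for 0.1 s.
2. the hand runs along with the ball, within 65 mm of it, while it is still rolling fast (above 0.15 m/s) (horizontal distance between the grasp point and ball below 0.065 m and linear speed of ball above 0.15 m/s), for 0.3 s.
3. the hand slows it down gradually (staying close to it between 0.15 and 0.07 m/s, instead of stopping it dead) (horizontal distance between the grasp point and ball below 0.065 m and linear speed of ball between 0.07 and 0.15 m/s), for 0.1 s.
4. beyond the joint and before the end strip the ball has come down to a crawl (under 0.07 m/s) and is kept so (linear speed of ball below 0.07 m/s and y of ball in the frame of gully between -0.555 and -0.38 m), for 0.3 s.
At the end, for the whole second after the job is handed in: The ball lies at rest in the gully against the end strip (within 15 mm of the home point along the run, on the felt, slower than 20 mm/s), the lever is still over (above 1.1 rad) (y of ball in the frame of gully between -0.575 and -0.545 m and z of ball in the frame of gully between 0.02 and 0.04 m and linear speed of ball below 0.02 m/s and value of joint lever above 1.1 rad); the robot touches nothing.
It fails at once if the ball is touched before it has run over the joint (contact force between the fingers and ball above 0.005 N and y of ball in the frame of gully above -0.38 m).
It fails at once if the ball is squeezed (contact above 6 N) (contact force between any of the fingers, the arm and ball above 6 N).
It fails at once if the ball runs on to the end strip faster than 0.12 m/s (y of ball in the frame of gully below -0.55 m and linear speed of ball above 0.12 m/s).
It fails at once if the ball leaves the gully (z of ball in the frame of gully below 0.015 m or y of ball in the frame of gully below -0.6 m).
It fails at once if one of the things lying about is disturbed (moved more than 30 mm) (distance of any of chalk, screwdriver, level, polish, tumbler, brush from where it was at the start of the episode above 0.03 m).
It also fails if it takes over 34 s, if anything falls off the work surface, if the arm or the gripper's body presses on something with over 40 N, if the wrist force passes 120 N, or if a joint passes its speed limit or range.

## Robot

A 7-joint arm with a two-finger parallel gripper is mounted at the origin on the work surface. World frame = base frame: x ahead of the robot, y to its left, z up, the work surface at z = 0. Lengths are in m, angles in rad, forces in N, time in s.
With the tool pointing down it reaches from about 0.4 to 0.85 m from the base axis. Payload 4.5 kg.
Tool frame: the origin (TCP) lies midway between the tips of the shut fingers; the grasp point (between the pads) lies 19 mm behind it; z points along the fingers, y is the line along which they close (so a half turn about z gives the same grasp; the last joint's range is limited). The gripper opens to 88 mm and grips with 3 to 60 N. Pads are 18 mm wide; open, the fingers measure 123 mm over their backs; the gripper's body (75 mm by 187 mm) begins 45 mm behind the grasp point.
Start: joints at [-1.221, 0.689, -0.195, 1.565, 0.157, 0.902, -0.215], TCP at [0.194, 0.594, 0.239] pointing down, gripper open.
Joint ranges: [-3.01, 3.01], [-0.46, 2.08], [-1.47, 1.51], [0.13, 2.56], [-1, 4.14], [0.04, 2.09], [-2.66, 2.66]. Speed limits (rad/s): [2.57, 2.57, 3.14, 3.14, 3.14, 3.14, 3.14].

## Interface

Orientations are given as a unit quaternion [x, y, z, w].
In Python, from plant import r gives the robot as it stands.
- The arm moves only by the tool move_arm, never from a script. Its argument "targets" is a list that holds one entry, the list of rows, each a list of 7 numbers: the opening, from 0 (shut) to 1 (fully open), then the shift along the tool's x, y, z in mm, then the turn, a rotation vector about the tool's x, y, z in degrees. In form: [[[claw, dx, dy, dz, ax, ay, az], ...]]. A call has 1 to 10 rows; each row is the pose to reach, as a shift and turn from the pose commanded when the call began, along the tool's axes at that moment; what a row does not reach only later rows make up. A row lasts 1/8 s, in which the tool goes at most 62.5 mm and 10.7 degrees, less where a joint would pass 70% of its speed; a pose out of reach is approached as far as the arm can. A call with a gripper value outside its range is refused whole. The fingers move at their own pace and stop on an object; "newtons" is the grip in N (left out, the last holds). Time passes only in rows, so rows that repeat a pose let the fingers close. It gives the time, the measured TCP pose, the force, the opening and the grip force at its end, in the units of the state.
- r.get_state(): the state, without advancing time (a new reading comes with each control period).
- r.snapshot(name): name is "side" or "top" or "wrist"; returns the picture (420x560x3 uint8, red, green, blue); there is no depth.
- r.camera_info(name): a dict with "fx", "fy", "cx", "cy" (pixels), "k1" (the pictures are not rectified: a ray, as slopes to the right and down, at radius r is drawn at 1 + k1 r^2 times it, then the intrinsics apply), "R" (3x3) and "t" (3): a world point X has camera coordinates R X + t. Camera axes: x right, y down, z forward; pixel columns grow to the right and rows downward; lengths in m; the calibration is good to about 2 mm. A picture is of the moment at which its call begins: read the wrist's pose just before it. camera_info takes no time and is no camera call; for the wrist camera it gives the pose at the moment of the call.
- r.finish_job(): hands the job in; it is judged then, once.
The state is a dict: "clock": time; "q": joint angles; "qd": joint speeds; "joint_torque": joint torques, N m; "tool_pos": TCP position; "eef_rot": TCP orientation; "contact_force": force on the tool from outside, world axes, zero at the start; "moment": the same for the moment, N m; "opening": opening from 0.0 (shut) to 1.0 (fully open); "finger_force": force on a finger pad.
Only numpy, scipy, OpenCV 4.12 (cv2) and the standard library are available. Lean on these libraries where they do the work, as an engineer would, in place of code of your own. Each camera call takes 0.05 s, during which the arm holds its last target. There are 200 camera calls.

## Working session

There is one attempt and no reset: what is moved stays moved. The work goes in short steps, Python scripts to look and compute and a tool call to move; the robot and the scene stay as the last step left them, time stands still between calls to the robot, and variables do not carry over. Pictures are saved under pics/ and viewed, at most 10 in all, crops included, and the job is handed in when it is done.

Besides the shell and the picture viewer there is one more tool, called after "Emit:" by a JSON object that holds its "method" and its "body". move_arm: Moves the arm, as the interface text tells. Its arguments: {"type":"object","properties":{"targets":{"type":"array","items":{"type":"array","items":{"type":"array","items":{"type":"number"}}}},"newtons":{"type":"number"}},"required":["targets"]}

```bash
mkdir -p pics; ls
python3 - <<'E'
from plant import r
import cv2,json
s=r.get_state();print(s)
for n in("side","top","wrist"):
    c=r.camera_info(n);print(n,{k:(v.tolist() if hasattr(v,'tolist') else v) for k,v in c.items()})
    cv2.imwrite(f"pics/{n}0.png",r.snapshot(n)[:,:,::-1])
E
```

```text
pics
{'clock': 0.0, 'q': array([-1.22119822,  0.68997706, -0.19449532,  1.56629598,  0.15730933,
        0.90248496, -0.2150821 ]), 'qd': array([-0.00103886, -0.00119538, -0.00018923, -0.00139836,  0.000519  ,
       -0.00103698, -0.00163693]), 'joint_torque': array([ 2.40330337e-04, -5.27558792e+01, -1.26670238e+00, -1.53428364e+01,
       -5.26233867e-02,  6.40137776e-03,  1.66007126e-04]), 'tool_pos': array([0.19397955, 0.59350123, 0.23792667]), 'eef_rot': array([ 1.57200342e-01,  9.87566335e-01, -8.84659110e-04, -6.76113276e-05]), 'contact_force': array([ 0.93927382,  0.35790683, -0.11750775]), 'moment': array([-0.00772765, -0.03092726,  0.01529869]), 'finger_force': 0.0, 'opening': 0.9947910340599345}
side {'fx': 510.57707060162625, 'fy': 510.57707060162625, 'cx': 279.3581713122361, 'cy': 212.8248006373044, 'k1': -0.11996513958266353, 'R': [[0.7317508732704423, -0.6814210674815661, -0.014352291114253238], [-0.4841516442012544, -0.5048590979827098, -0.7146429014558996], [0.47972684403227567, 0.529889252557898, -0.6993422160419495]], 't': [-0.4055616564553434, 0.32553555755133273, 1.215538775044634]}
top {'fx': 445.3986244723933, 'fy': 445.3986244723933, 'cx': 281.1122377544307, 'cy': 211.61172362722277, 'k1': 0.0499863507778325, 'R': [[0.02676982794455181, -0.9996329532211973, -0.0041635496978698235], [-0.9973805601876143, -0.02642906890979503, -0.06733143750434767], [0.06719668497522518, 0.005955094527281117, -0.9977219764932068]], 't': [-0.05478815683070819, 0.49734730181824005, 1.465832783571982]}
wrist {'fx': 305.25525960453376, 'fy': 305.25525960453376, 'cx': 278.58159943325575, 'cy': 211.58999650266293, 'k1': 0.00806390116122072, 'R': [[0.30988186786398236, 0.9507749347902021, 0.0005013420188371981], [0.8994890962091527, -0.29333726191177906, 0.32384041837754773], [0.30804641496043117, -0.09990132205727234, -0.9461115854280819]], 't': [-0.6253730875501786, -0.04454617198765777, 0.39041194425557474]}
```

View pics/top0.png

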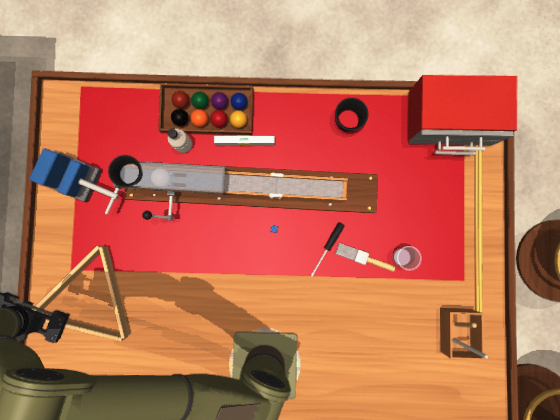

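View pics/side0.png

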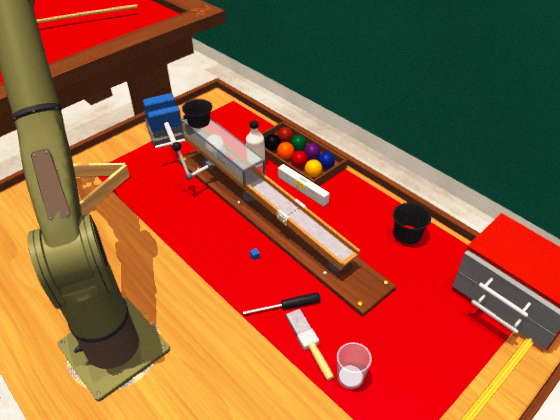

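The top view shows the gully running from about (125,175) to (348,190), with the knob at about (148,215), the strap at (276,185) and the tumbler at (407,257). In the side view the knob is near (178,147), the ball near (215,145), the strap near (283,215) and the end near (350,255). I'll enlarge both.

Run:
```python
import cv2
a=cv2.imread('pics/top0.png')[145:225,100:390];cv2.imwrite('pics/topc.png',cv2.resize(a,(797,220),interpolation=cv2.INTER_CUBIC))
a=cv2.imread('pics/side0.png')[95:305,150:400];cv2.imwrite('pics/sidec.png',cv2.resize(a,None,fx=2.8,fy=2.8,interpolation=cv2.INTER_CUBIC))
```

```text
(no output)
```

View pics/topc.png

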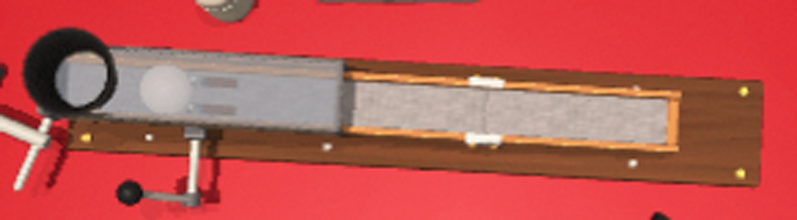

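View pics/sidec.png

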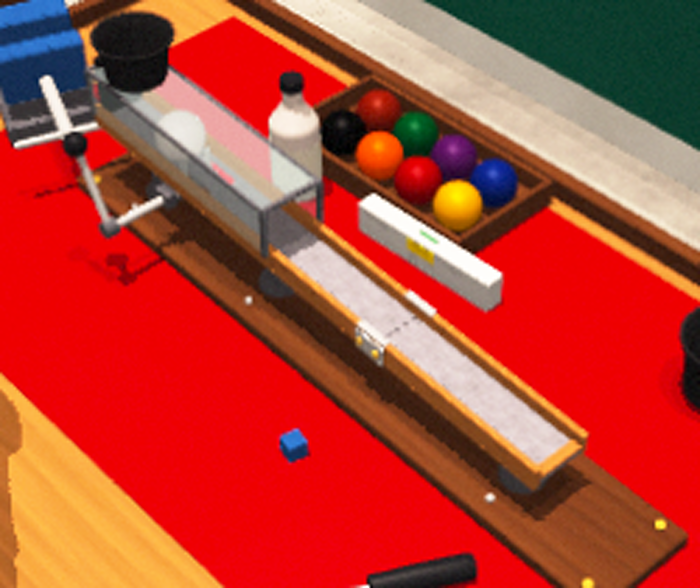

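The crops show these points: knob at top (129,193) and side (75,144), ball at top (166,90) and side (183,135), straps at top (483,140)/(486,82) and side (370,340)/(420,303), and end corners at top (678,150)/(679,92) and side (540,472)/(585,438). I'll fit the gully pose from these known points.

```bash
cat > h.py <<'E'
import numpy as np, json
from scipy.spatial.transform import Rotation as Ro
from plant import r
def proj(c,X):
    p=np.asarray(X)@np.array(c['R']).T+c['t']; u=p[...,:2]/p[...,2:]
    u=u*(1+c['k1']*(u**2).sum(-1,keepdims=True)); return u*[c['fx'],c['fy']]+[c['cx'],c['cy']]
def ray(c,uv):
    d=(np.array(uv,float)-[c['cx'],c['cy']])/[c['fx'],c['fy']];u=d.copy()
    for _ in range(10):u=d/(1+c['k1']*(u@u))
    R=np.array(c['R']);return -R.T@c['t'],R.T@np.r_[u,1]
def tri(cs,uvs):
    A=np.zeros((3,3));b=np.zeros(3)
    for c,p in zip(cs,uvs):
        o,d=ray(c,p);d/=np.linalg.norm(d);M=np.eye(3)-np.outer(d,d);A+=M;b+=M@o
    return np.linalg.solve(A,b)
def onz(c,uv,z):
    o,d=ray(c,uv);return o+d*(z-o[2])/d[2]
def G(p,X): # gully->world; p=x,y,z,yaw,pitch
    return Ro.from_euler('ZX',[p[3],p[4]]).apply(X)+p[:3]
E
cat > fit.py <<'E'
from h import *
from scipy.optimize import least_squares
T=lambda u,v:(100+u/2.748,145+v/2.75)
S=lambda u,v:(150+u/2.8,95+v/2.8)
ct,cs=r.camera_info('top'),r.camera_info('side')
n={'ball':((0,0,28.6),T(166,90),S(183,135)),'knob':((-120,21.9,65.8),T(129,193),S(75,144)),
'endN':((-35,-586,16),T(678,150),S(540,472)),'endF':((35,-586,16),T(679,92),S(585,438)),
'mN':((-40,-200,71),T(343,133),S(265,206)),'mF':((40,-200,71),T(344,61),S(320,184)),
'sN':((-31,-360,16),T(483,138),None),'sF':((31,-360,16),T(486,81),None)}
for k,(g,a,b) in n.items():
    if b: print(k,tri([ct,cs],[a,b]).round(4))
def res(p):
    e=[]
    for g,a,b in n.values():
        X=G(p,np.array(g)/1e3);e.append(proj(ct,X)-a)
        if b:e.append(proj(cs,X)-b)
    return np.array(e).ravel()
f=least_squares(res,[.55,.3,.09,-.05,.047],loss='soft_l1')
p=f.x;print('pose',p.round(4));print(res(p).reshape(-1,2).round(1).tolist())
np.save('p.npy',p)
for k,X in dict(ball=(0,0,.0286),knob=(-.12,.0219,.0658),mouth=(0,-.2,.0286),joint=(0,-.36,.0286),home=(0,-.56,.0286)).items():print(k,G(p,X).round(4))
for nm,u,v in (('r1',757,185),('r2',762,81),('r3',68,148)):print(nm,onz(ct,T(u,v),.018).round(4))
for nm,u,v in (('chalk',274,229),('tumb',407,257),('brush',395,266),('levL',215,140),('levR',273,142)):print(nm,onz(ct,(u,v),.02).round(3))
print('whiterod',tri([ct,cs],[T(20,185),S(20,142)]).round(3),tri([ct,cs],[T(42,140),S(68,130)]).round(3),tri([ct,cs],[T(45,112),S(98,128)]).round(3))
E
python3 fit.py
```

```text
ball [0.5887 0.3316 0.126 ]
knob [0.4687 0.357  0.1634]
endN [ 0.539  -0.2499  0.088 ]
endF [ 0.6056 -0.2493  0.0816]
mN [0.5398 0.1257 0.1733]
mF [0.62   0.1312 0.1537]
pose [ 0.5875  0.3351  0.0969 -0.0264  0.0494]
[[-0.0, -0.4], [-1.6, 0.1], [0.3, -0.2], [-0.7, 0.1], [0.2, 0.3], [-1.4, 1.5], [0.8, -0.4], [1.3, -0.4], [-1.3, -0.8], [-1.4, 2.7], [-0.0, -0.9], [0.6, -1.4], [0.2, -0.6], [0.2, 0.6]]
ball [0.5875 0.3336 0.1254]
knob [0.468  0.3568 0.1637]
mouth [0.5822 0.134  0.1156]
joint [ 0.578  -0.0258  0.1077]
home [ 0.5727 -0.2255  0.0978]
r1 [ 0.5046 -0.3543  0.018 ]
r2 [ 0.6311 -0.3586  0.018 ]
r3 [0.5273 0.478  0.018 ]
chalk [ 0.44 -0.02  0.02]
tumb [ 0.36  -0.458  0.02 ]
brush [ 0.33  -0.419  0.02 ]
levL [0.733 0.186 0.02 ]
levR [ 0.731 -0.008  0.02 ]
whiterod [0.479 0.507 0.08 ] [0.531 0.484 0.083] [0.569 0.487 0.064]
```

```bash
cat > plan.py <<'E'
from h import *
p=np.load('p.npy'); yaw=p[3]
def pose(s=None):
    s=s or r.get_state();return np.array(s['tool_pos']),Ro.from_quat(s['eef_rot'])
def want(g): return G(p,np.array(g)/1e3)
def down(): # tool x = gully +y (level), tool z down
    c,s_=np.cos(yaw),np.sin(yaw);x=np.array([-s_,c,0]);z=np.array([0,0,-1.]);return Ro.from_matrix(np.c_[x,np.cross(z,x),z])
def togo(g):
    t,R=pose();return np.r_[R.inv().apply(want(g)-t)*1e3,(R.inv()*down()).as_rotvec(degrees=True)].round(1)
def knob(th): a=th-.5;return np.array([-120,-26-100*np.sin(a),-22+100*np.cos(a)])
E
python3 - <<'E'
from plan import *
for g in ([-159,70,110],[-159,70,62]):print(togo(g), want(g))
for th in (0,.6,.9,1.22):print(th,knob(th))
E
```

```text
[-2.836e+02 -1.072e+02  2.810e+01 -1.000e-01  1.000e-01  7.340e+01] [0.43024412 0.40371325 0.21019376]
[-2.829e+02 -1.048e+02  7.600e+01 -1.000e-01  1.000e-01  7.340e+01] [0.43030665 0.40608291 0.16225233]
0 [-120.           21.94255386   65.75825619]
0.6 [-120.          -35.98334166   77.50041653]
0.9 [-120.          -64.94183423   70.1060994 ]
1.22 [-120.          -91.9384672    53.18057291]
```

Emit:
{"method": "move_arm", "body": {"targets": [[[0.68,-35,-13,0,0,0,9],[0.68,-71,-27,0,0,0,18],[0.68,-106,-40,5,0,0,27],[0.68,-142,-54,10,0,0,37],[0.68,-178,-67,15,0,0,46],[0.68,-213,-80,20,0,0,55],[0.68,-249,-94,25,0,0,64],[0.68,-284,-107,28,0,0,73.4],[0.68,-284,-107,28,0,0,73.4]]]}}

```text
clock: 1.27
tool_pos: [0.4337, 0.4009, 0.2104]
eef_rot: [0.719, 0.695, -0.0, 0.002]
contact_force: [-0.2, 0.1, -0.1]
opening: 0.681
finger_force: 0.0
```

Run:
```python
from plan import *
import cv2
s=r.get_state();print(s['clock'],s['q'].round(2),s['opening'],s['contact_force'].round(2))
print(togo([-159,70,62]))
cv2.imwrite('pics/w1.png',r.snapshot('wrist')[:,:,::-1])
```

```text
1.275 [-0.91  0.68  0.14  1.71 -0.12  0.76 -0.74] 0.681295971865212 [-0.2   0.06 -0.09]
[ 5.2 -3.6 48.1  0.1  0.2 -0.4]
```

View pics/w1.png

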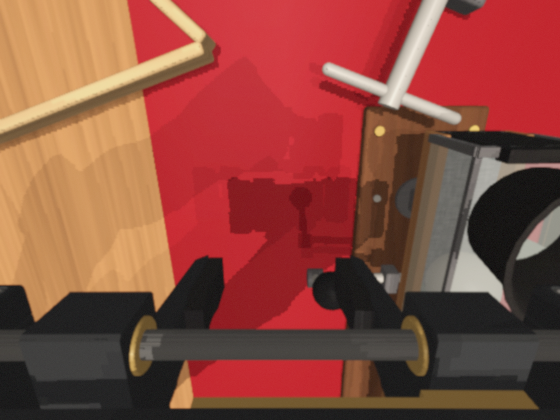

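The wrist view shows the knob at about (333,288), just left of the right finger tip, with nothing in between. I'll check its position by ray.

Run:
```python
from plan import *
import cv2
c=r.camera_info('wrist');print(onz(c,(333,289),.1637),want(knob(0)),proj(c,want(knob(0))))
t,R=pose();print(t,R.as_matrix().round(3).tolist(),togo([-159,52,61]))
b=lambda g:proj(c,want(g)).round(0)
print(b([48,78,123]),b([-48,78,123]),b([0,126,123]))
```

```text
[0.47034974 0.36183619 0.1637    ] [0.46802197 0.35688645 0.16363267] [329.613118   294.84605361]
[0.43157431 0.40309052 0.21039912] [[0.028, 1.0, -0.0], [1.0, -0.028, -0.001], [-0.001, -0.0, -1.0]] [-14.9  -1.3  50.   -0.    0.1  -0.1]
[701. 274.] [501. 273.] [644. 178.]
```

Emit:
{"method": "move_arm", "body": {"targets": [[[0.68,0,-1,25,0,0,0],[0.68,0,-1,50,0,0,0],[0.68,-8,-1,50,0,0,0],[0.68,-15,-1,50,0,0,0],[0.68,-15,-1,50,0,0,0]]]}}

```text
clock: 1.95
tool_pos: [0.4299, 0.3888, 0.1619]
eef_rot: [0.717, 0.698, 0.001, 0.0]
contact_force: [0.2, -0.9, -0.3]
opening: 0.685
finger_force: 0.0
```

```bash
cat > gp.py <<'E'
from plan import *
s=r.get_state();t,R=pose(s)
g=(Ro.from_euler('ZX',[p[3],p[4]]).inv().apply(t-p[:3])*1e3).round(1)
print(s['clock'],'gully tip',g,s['contact_force'].round(2),s['opening'],'turn',(R.inv()*down()).as_rotvec(degrees=True).round(1),s['qd'].round(2))
E
python3 gp.py
```

```text
1.95 gully tip [-158.9   52.8   62.5] [ 0.21 -0.87 -0.32] 0.6848927421058575 turn [ 0.1 -0.1 -0. ] [-0.01  0.   -0.01 -0.01 -0.   -0.   -0.01]
```

Emit:
{"method": "move_arm", "body": {"targets": [[[0.68,-4,0,0,0,0,0],[0.68,-8,0,0,0,0,0],[0.68,-12,0,0,0,0,0],[0.68,-16,0,0,0,0,0],[0.68,-18,0,0,0,0,0]]]}}

```text
clock: 2.58
tool_pos: [0.4291, 0.371, 0.1608]
eef_rot: [0.716, 0.698, 0.0, 0.0]
contact_force: [-0.2, 2.2, 2.2]
opening: 0.681
finger_force: 1.1
```

```bash
python3 gp.py
python3 - <<'E'
from plan import *
import cv2
a=r.snapshot('side')[:,:,::-1];cv2.imwrite('pics/s2.png',cv2.resize(a[100:210,130:280],None,fx=4,fy=4,interpolation=cv2.INTER_CUBIC))
c=r.camera_info('side')
for th in (0,.1,.2):print(th,(proj(c,want(knob(th)))-[130,100])*4)
E
```

```text
2.575 gully tip [-159.3   34.9   62.3] [-0.17  2.19  2.18] 0.6809888259808308 turn [ 0. -0.  0.] [ 0.02 -0.01 -0.    0.03  0.   -0.02  0.02]
0 [184.2431327  185.98151126]
0.1 [190.18264337 187.23976189]
0.2 [196.62560686 189.73391334]
```

View pics/s2.png

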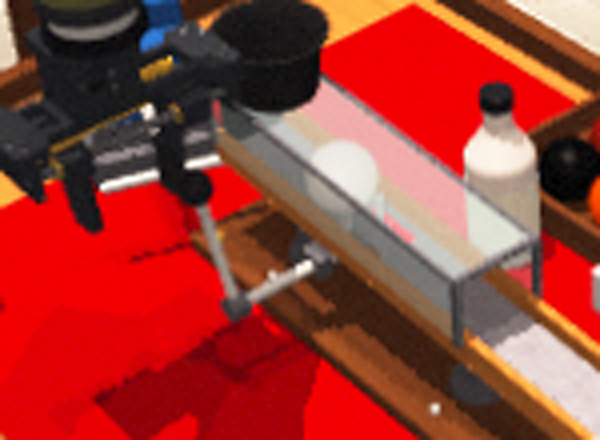

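The knob has moved to crop (196,188), which puts the lever at about 0.15–0.2, and the finger is on it with about 2 N. Next I push it over and start the transit.

Emit:
{"method": "move_arm", "body": {"targets": [[[0.68,-22,0,-3,0,0,0],[0.68,-46,0,-3,0,0,0],[0.68,-70,0,2,0,0,0],[0.68,-92,0,8,0,0,0],[0.68,-104,0,15,0,0,0],[0.68,-96,0,-5,0,0,0],[0.0,-110,20,-45,0,0,0],[0.0,-160,52,-45,0,0,0],[0.0,-210,84,-42,0,0,0],[0.0,-260,116,-38,0,0,0]]], "newtons": 10}}

```text
clock: 3.88
tool_pos: [0.5384, 0.1062, 0.1983]
eef_rot: [0.716, 0.698, -0.001, -0.0]
contact_force: [0.5, -0.1, -0.5]
opening: 0.249
finger_force: 0.0
```

```bash
python3 gp.py
```

```text
3.875 gully tip [ -43.  -224.8  112.7] [ 0.46 -0.12 -0.55] 0.24949264602982532 turn [-0.1  0.   0. ] [ 0.93  0.21 -0.1  -0.39  0.09  0.17  0.76]
```

Emit:
{"method": "move_arm", "body": {"targets": [[[0.0,-40,24,28,0,0,0],[0.0,-72,43,68,0,0,0],[0.0,-87,43,95,0,0,0]]]}}

```text
clock: 4.25
tool_pos: [0.5788, 0.0164, 0.1015]
eef_rot: [0.718, 0.696, -0.001, 0.0]
contact_force: [-0.2, -0.4, 0.3]
opening: 0.003
finger_force: 0.0
```

```bash
cat > ball.py <<'E'
from plan import *
import cv2,sys
c=r.camera_info('wrist');t0=r.get_state()['clock'];a=r.snapshot('wrist');i=sys.argv[1]
cv2.imwrite(f'pics/b{i}.png',a[:,:,::-1])
hsv=cv2.cvtColor(a,cv2.COLOR_RGB2HSV)
m=((hsv[...,1]<40)&(hsv[...,2]>190)).astype('uint8');m=cv2.morphologyEx(m,cv2.MORPH_OPEN,np.ones((5,5)))
n,l,st,ce=cv2.connectedComponentsWithStats(m)
Rg=Ro.from_euler('ZX',[p[3],p[4]]).inv()
for k in range(1,n):
    if st[k,4]>300:
        cn=max(cv2.findContours((l==k).astype('uint8'),0,2)[0],key=len);(u,v),rad=cv2.minEnclosingCircle(cn)
        o,d=ray(c,(u,v));o=Rg.apply(o-p[:3]);d=Rg.apply(d);X=o+d*(.0286-o[2])/d[2]
        print(t0,'px',round(u),round(v),round(rad),st[k].tolist(),'gully',(X*1e3).round(1))
print('expected ball px at y=-240',proj(c,want([0,-240,28.6])).round(0))
E
python3 ball.py 1; python3 gp.py
```

```text
4.25 px 518 128 135 [478, 0, 82, 258, 9261] gully [ 101.3 -241.3   28.6]
expected ball px at y=-240 [278. 126.]
4.3 gully tip [  -3.1 -320.2   17.6] [-0.31 -2.2  -2.13] 0.003764317012247758 turn [-0.5  0.3 -0.3] [-0.04 -0.05 -0.    0.02 -0.01  0.1  -0.03]
```

View pics/b1.png

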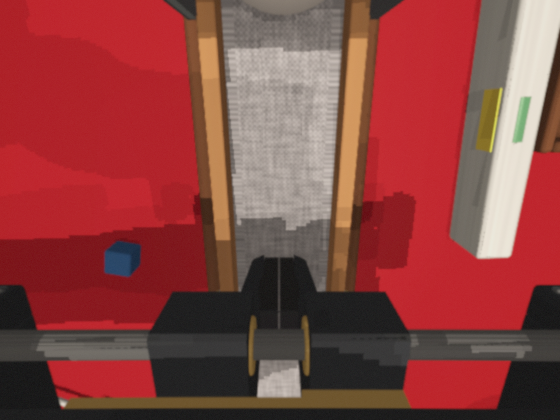

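The ball's front edge is at about (283,15), top centre, just coming out of the cover. The shut fingers are centred over the gully, which spans about 230–335. I'll turn that limb into the ball's position.

Run:
```python
from plan import *
c=r.camera_info('wrist')
d=np.random.default_rng(0).normal(size=(20000,3));d/=np.linalg.norm(d,axis=1)[:,None]
for y in range(-200,-281,-10):
    print(y,proj(c,want(d*28.6+[0,y,28.6]))[:,1].max().round(0))
```

```text
-200 92.0
-210 119.0
-220 144.0
-230 169.0
-240 192.0
-250 214.0
-260 236.0
-270 256.0
-280 276.0
```

Emit:
{"method": "move_arm", "body": {"targets": [[[0.0,0,0,0,0,0,0],[0.0,0,0,0,0,0,0]]]}}

```text
clock: 4.55
tool_pos: [0.5794, 0.0218, 0.1048]
eef_rot: [0.716, 0.698, 0.001, 0.0]
contact_force: [-0.7, -0.3, -0.3]
opening: 0.007
finger_force: 0.0
```

```bash
cat > ball2.py <<'E'
from plan import *
import cv2,sys
c=r.camera_info('wrist');t0=r.get_state()['clock'];a=r.snapshot('wrist');i=sys.argv[1]
cv2.imwrite(f'pics/b{i}.png',a[:,:,::-1])
print(t0,a[0:260:6,276:290].mean((1,2)).round(0).astype(int).tolist())
print(a[0:260:6,276:290].std(1).mean(1).round(0).astype(int).tolist())
d=np.random.default_rng(0).normal(size=(20000,3));d/=np.linalg.norm(d,axis=1)[:,None]
for y in range(-180,-541,-10):
    v=proj(c,want(d*28.6+[0,y,28.6]))[:,1]
    if -20<v.max()<300:print((y,v.min().round(),v.max().round()),end='')
E
python3 ball2.py 2; python3 gp.py
```

```text
4.55 [88, 90, 79, 136, 147, 189, 214, 217, 220, 222, 224, 224, 225, 226, 227, 228, 224, 223, 221, 217, 212, 206, 202, 199, 193, 185, 176, 158, 140, 152, 162, 149, 154, 154, 153, 134, 145, 104, 105, 89, 93, 86, 91, 36]
[3, 4, 6, 1, 2, 1, 0, 0, 0, 0, 1, 1, 1, 1, 1, 1, 2, 1, 1, 1, 1, 1, 0, 0, 1, 0, 1, 1, 3, 4, 3, 4, 4, 3, 4, 4, 3, 25, 21, 2, 3, 5, 4, 7]
(-180, np.float64(-152.0), np.float64(59.0))(-190, np.float64(-107.0), np.float64(86.0))(-200, np.float64(-66.0), np.float64(111.0))(-210, np.float64(-28.0), np.float64(136.0))(-220, np.float64(6.0), np.float64(159.0))(-230, np.float64(37.0), np.float64(182.0))(-240, np.float64(66.0), np.float64(204.0))(-250, np.float64(93.0), np.float64(224.0))(-260, np.float64(118.0), np.float64(245.0))(-270, np.float64(141.0), np.float64(264.0))(-280, np.float64(163.0), np.float64(282.0))4.6 gully tip [ 3.000e-01 -3.126e+02  2.360e+01] [0.02 0.48 0.82] 0.004511649341212228 turn [ 0.1 -0.1  0.1] [ 0. -0.  0.  0. -0. -0.  0.]
```

Emit:
{"method": "move_arm", "body": {"targets": [[[0.0,-3,0,2,0,0,0],[0.0,-21,0,4,0,0,0],[0.0,-45,0,6,0,0,0]]]}}

```text
clock: 4.97
tool_pos: [0.5777, -0.0258, 0.0979]
eef_rot: [0.716, 0.698, 0.0, 0.0]
contact_force: [0.4, -0.7, 1.0]
opening: 0.002
finger_force: 0.0
```

```bash
python3 ball2.py 3; python3 gp.py
```

```text
4.975 [159, 160, 155, 164, 170, 159, 156, 164, 171, 151, 162, 163, 167, 166, 172, 157, 157, 152, 155, 176, 186, 194, 199, 204, 208, 211, 213, 215, 217, 218, 219, 220, 218, 215, 211, 208, 204, 200, 192, 182, 127, 83, 84, 36]
[8, 6, 4, 5, 7, 7, 6, 7, 4, 4, 5, 4, 4, 4, 3, 6, 4, 5, 1, 1, 0, 1, 0, 0, 0, 0, 1, 0, 0, 1, 1, 1, 1, 1, 0, 0, 1, 0, 1, 1, 6, 2, 2, 7]
(-210, np.float64(-265.0), np.float64(5.0))(-220, np.float64(-206.0), np.float64(35.0))(-230, np.float64(-154.0), np.float64(64.0))(-240, np.float64(-107.0), np.float64(91.0))(-250, np.float64(-64.0), np.float64(118.0))(-260, np.float64(-25.0), np.float64(143.0))(-270, np.float64(10.0), np.float64(167.0))(-280, np.float64(42.0), np.float64(190.0))(-290, np.float64(71.0), np.float64(212.0))(-300, np.float64(99.0), np.float64(233.0))(-310, np.float64(124.0), np.float64(254.0))(-320, np.float64(148.0), np.float64(273.0))(-330, np.float64(169.0), np.float64(292.0))5.025 gully tip [  -0.7 -366.4   18.9] [-0.65 -3.4  -1.14] 0.004650992749640452 turn [-0.   0.3 -0.3] [-0.01 -0.    0.03  0.01 -0.01  0.01 -0.05]
```

The ball is at y ≈ -302 at t = 4.975, doing about 0.195 m/s, with the fingers about 54 mm ahead. Next I follow it, meet it past the joint and slow it.

Emit:
{"method": "move_arm", "body": {"targets": [[[0.0,-29,0,1,0,0,0],[0.0,-53,0,2.5,0,0,0],[0.0,-75.5,0,3.5,0,0,0],[0.0,-98,0,4.5,0,0,0],[0.0,-120,0,5.5,0,0,0],[0.0,-139,0,6.5,0,0,0],[0.0,-156,0,7,0,0,0],[0.0,-169,0,8,0,0,0],[0.0,-180,0,8,0,0,0],[0.0,-188,0,8.5,0,0,0]]]}}

```text
clock: 6.28
tool_pos: [0.5729, -0.2131, 0.0892]
eef_rot: [0.716, 0.698, 0.0, -0.0]
contact_force: [-0.0, 0.5, -0.6]
opening: -0.0
finger_force: 0.0
```

```bash
python3 ball2.py 4; python3 gp.py
```

```text
6.275 [167, 175, 171, 167, 171, 181, 170, 168, 167, 166, 175, 174, 174, 174, 171, 163, 156, 156, 145, 154, 155, 151, 151, 159, 150, 104, 153, 174, 185, 193, 199, 205, 209, 213, 216, 219, 221, 224, 225, 224, 220, 216, 213, 203]
[7, 7, 6, 10, 5, 5, 10, 5, 5, 5, 5, 6, 6, 6, 6, 4, 5, 5, 6, 5, 5, 4, 4, 6, 6, 3, 2, 1, 1, 1, 1, 1, 1, 1, 1, 2, 2, 2, 2, 2, 2, 1, 1, 3]
(-390, np.float64(-311.0), np.float64(-18.0))(-400, np.float64(-247.0), np.float64(13.0))(-410, np.float64(-191.0), np.float64(43.0))(-420, np.float64(-140.0), np.float64(71.0))(-430, np.float64(-95.0), np.float64(98.0))(-440, np.float64(-53.0), np.float64(124.0))(-450, np.float64(-16.0), np.float64(148.0))(-460, np.float64(18.0), np.float64(172.0))(-470, np.float64(50.0), np.float64(195.0))(-480, np.float64(78.0), np.float64(217.0))(-490, np.float64(105.0), np.float64(238.0))(-500, np.float64(130.0), np.float64(258.0))(-510, np.float64(153.0), np.float64(277.0))(-520, np.float64(174.0), np.float64(296.0))6.325 gully tip [-3.000e-01 -5.495e+02  1.950e+01] [-0.01 -1.35  0.14] 0.005083319418210288 turn [ 0.   0.1 -0. ] [-0.01 -0.    0.01  0.01 -0.   -0.01 -0.02]
```

The ball is crawling against the fingers: its top limb is at row 154, so y ≈ -510. I'll keep it at a crawl down to the strip.

Emit:
{"method": "move_arm", "body": {"targets": [[[0.0,-6,0,0,0,0,0],[0.0,-11,0,0.5,0,0,0],[0.0,-16,0,0.5,0,0,0],[0.0,-21,0,1,0,0,0],[0.0,-26,0,1,0,0,0],[0.0,-31,0,1,0,0,0],[0.0,-36,0,1.5,0,0,0],[0.0,-41,0,1.5,0,0,0],[0.0,-46,0,2,0,0,0],[0.0,-50,0,2,0,0,0]]]}}

```text
clock: 7.58
tool_pos: [0.5714, -0.2631, 0.0871]
eef_rot: [0.716, 0.698, -0.0, -0.0]
contact_force: [-0.1, 0.5, 0.6]
opening: 0.004
finger_force: 0.0
```

```bash
python3 ball2.py 5; python3 gp.py
```

```text
7.575 [170, 165, 164, 172, 176, 168, 164, 168, 178, 160, 169, 168, 168, 170, 182, 174, 166, 157, 153, 160, 155, 144, 158, 155, 144, 95, 157, 175, 187, 195, 202, 206, 210, 214, 217, 221, 225, 228, 227, 225, 219, 217, 216, 202]
[7, 3, 6, 6, 7, 6, 5, 5, 5, 3, 5, 4, 4, 5, 2, 4, 9, 6, 5, 3, 5, 5, 3, 4, 4, 4, 2, 1, 1, 1, 1, 1, 1, 1, 1, 3, 4, 3, 3, 2, 1, 1, 1, 1]
(-440, np.float64(-309.0), np.float64(-18.0))(-450, np.float64(-246.0), np.float64(13.0))(-460, np.float64(-190.0), np.float64(43.0))(-470, np.float64(-139.0), np.float64(71.0))(-480, np.float64(-94.0), np.float64(98.0))(-490, np.float64(-53.0), np.float64(124.0))(-500, np.float64(-16.0), np.float64(148.0))(-510, np.float64(18.0), np.float64(172.0))(-520, np.float64(50.0), np.float64(195.0))(-530, np.float64(78.0), np.float64(216.0))(-540, np.float64(105.0), np.float64(237.0))7.625 gully tip [-3.000e-01 -5.988e+02  1.990e+01] [-0.01 -0.56 -0.01] 0.004665517265311872 turn [ 0.  0. -0.] [-0.   -0.    0.    0.01  0.   -0.01 -0.01]
```

Emit:
{"method": "move_arm", "body": {"targets": [[[0.0,-3,0,0,0,0,0],[0.0,-6,0,0,0,0,0],[0.0,-9,0,0,0,0,0],[0.0,-12,0,0,0,0,0],[0.0,-15,0,0,0,0,0],[0.0,-15,0,0,0,0,0]]]}}

```text
clock: 8.38
tool_pos: [0.571, -0.2781, 0.0872]
eef_rot: [0.716, 0.698, -0.0, 0.0]
contact_force: [0.4, 0.5, -0.1]
opening: 0.006
finger_force: 0.0
```

```bash
python3 ball2.py 6; python3 gp.py
```

```text
8.375 [167, 176, 176, 159, 171, 173, 173, 173, 184, 177, 169, 181, 172, 180, 176, 170, 170, 163, 154, 142, 175, 190, 198, 206, 210, 214, 218, 221, 224, 228, 230, 230, 228, 226, 223, 221, 219, 215, 210, 204, 192, 145, 51, 29]
[4, 6, 5, 5, 5, 4, 3, 5, 3, 4, 5, 5, 4, 3, 4, 6, 9, 5, 4, 1, 1, 1, 1, 1, 1, 1, 1, 1, 2, 3, 3, 3, 2, 1, 1, 1, 1, 1, 1, 1, 1, 13, 2, 5]
(-460, np.float64(-273.0), np.float64(-2.0))(-470, np.float64(-214.0), np.float64(28.0))(-480, np.float64(-162.0), np.float64(57.0))(-490, np.float64(-115.0), np.float64(84.0))(-500, np.float64(-72.0), np.float64(111.0))(-510, np.float64(-33.0), np.float64(136.0))(-520, np.float64(2.0), np.float64(160.0))(-530, np.float64(35.0), np.float64(183.0))(-540, np.float64(64.0), np.float64(205.0))8.425 gully tip [-2.000e-01 -6.128e+02  2.060e+01] [ 0.78 -0.14 -0.01] 0.00625354668408258 turn [ 0. -0.  0.] [-0.   -0.   -0.01  0.   -0.    0.    0.  ]
```

View pics/b6.png

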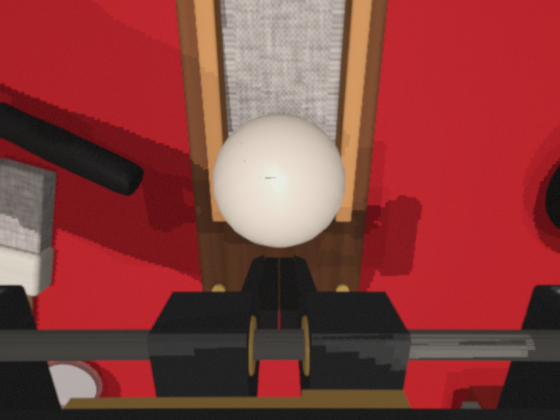

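The ball lies at the strip, centred near (279,181), with its limbs at rows 114–248 (y ≈ -560). There is a gap to the fingers at row 258. I'll take the hand away.

Emit:
{"method": "move_arm", "body": {"targets": [[[0.0,-8,0,0,0,0,0],[0.0,-16,0,-10,0,0,0],[0.0,-20,0,-40,0,0,0],[0.0,-20,0,-80,0,0,0],[0.0,-20,0,-110,0,0,0],[0.0,-20,0,-120,0,0,0],[0.0,-20,0,-120,0,0,0],[0.0,-20,0,-120,0,0,0]]]}}

```text
clock: 9.43
tool_pos: [0.5697, -0.2974, 0.2058]
eef_rot: [0.716, 0.698, -0.0, -0.001]
contact_force: [0.4, -0.8, -0.3]
opening: 0.002
finger_force: 0.0
```

```bash
python3 gp.py
python3 - <<'E'
from plan import *
import cv2
a=r.snapshot('side')[:,:,::-1];cv2.imwrite('pics/s9.png',cv2.resize(a[90:300,140:390],None,fx=2.8,fy=2.8,interpolation=cv2.INTER_CUBIC))
c=r.camera_info('side')
for th in (1.0,1.1,1.2,1.3,1.4):print(th,(proj(c,want(knob(th)))-[140,90])*2.8)
print((proj(c,want([0,-560,28.6]))-[140,90])*2.8)
E
```

```text
9.425 gully tip [  -1.1 -626.5  140. ] [ 0.43 -0.8  -0.25] 0.002320923156996092 turn [-0.1 -0.1  0. ] [-0.    0.01 -0.    0.   -0.    0.   -0.  ]
1.0 [152.21898747 202.93157572]
1.1 [157.45070822 210.90359561]
1.2 [162.45194325 219.2115868 ]
1.3 [167.16356932 227.75730499]
1.4 [171.53043268 236.43936938]
[571.67643543 444.87725218]
```

View pics/s9.png

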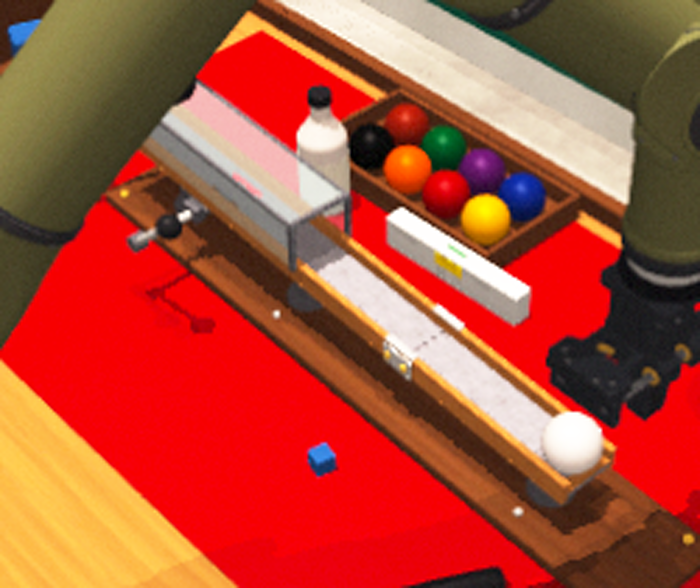

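The knob is at about (168,226), so the lever is over at about 1.28. The ball is at (573,443), at the home point, and the hand is clear. I'm handing in.

```bash
python3 -c "
from plant import r
print(r.finish_job())"
```

```text
the job is handed in; nothing more can be done
None
```

The job is handed in (the call returned no verdict): the last pictures show the lever over at about 1.28 rad, the ball at rest against the end strip after being slowed past the joint, and the hand clear.

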